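# Reset the water bath behind its hidden catch

## Robot

A 6-joint arm with a two-finger parallel gripper is mounted at the origin on the work surface. World frame = base frame: x ahead of the robot, y to its left, z up, the work surface at z = 0. Lengths are in m, angles in rad, forces in N, time in s.
With the tool pointing down it reaches from about 0.35 to 0.925 m from the base axis. Payload 6.4 kg.
Tool frame: the origin (TCP) lies on the centre line of the jaws, within the pads' length; the fingertips stand 22 mm ahead of it and the grasp point (between the pads) lies 3 mm ahead of it; z points along the fingers, y is the direction in which the jaws open and shut (so a half turn about z gives the same grasp; the last joint's range is limited). The gripper opens to 85 mm and grips with 20 to 120 N. Pads are 22 mm wide; open, the fingers measure 114 mm over their backs; the gripper's body (76 mm by 85 mm) begins 54 mm behind the grasp point. The pads swing forward as they close: fully open they stand 13 mm farther back than shut.
Start: joints at [-1.336, 0.245, 1.558, -0, 1.339, -0.174], TCP at [0.258, -0.596, 0.253] pointing down, gripper open.
Joint ranges: [-3.13, 3.13], [-1.02, 2.26], [0.13, 2.54], [-0.95, 4.09], [0.21, 2.88], [-2.74, 2.74]. Speed limits (rad/s): [2.57, 2.57, 3.14, 3.14, 3.14, 3.14].

## Interface

Orientations are given as a rotation vector (axis times angle).
In Python, from station import * gives the robot as it stands.
- The arm moves only by the shell command python3 -m crank 'ROWS' [OPENING] [FORCE]. ROWS is a JSON object of lists of equal length, an entry for each row: "xyz": the shift along the tool's x, y, z in m, a list of three; "roll": the turn about the tool's z in degrees. A call has 1 to 12 rows; each row is the pose to reach, as a shift and turn from the pose commanded when the call began, along the tool's axes at that moment; what a row does not reach only later rows make up. A row lasts 1/12 s, in which the tool goes at most 41.7 mm and 7.16 degrees, less where a joint would pass 70% of its speed; a pose out of reach is approached as far as the arm can. A call with a gripper value outside its range is refused whole. OPENING is the opening, from 0 (shut) to 1 (fully open), set as the call begins (- or left out, the last holds). The fingers move at their own pace and stop on an object; FORCE is the grip in N (left out, the last holds). Time passes only in rows, so rows that repeat a pose let the fingers close. It gives the time, the measured TCP pose, the force and the opening at its end, in the units of the state.
- observe(): the state, without advancing time (a new reading comes with each control period).
- capture(name): name is "scene" or "side" or "wrist"; returns (picture, depth): 480x640x3 uint8, red, green, blue; 480x640 float32, m along the optical axis (not along the pixel's ray), 0 where there is no reading.
- get_calibration(name): a dict with "camera_matrix" (3x3 intrinsics, pixels), "k1" (the pictures are not rectified: a ray, as slopes to the right and down, at radius r is drawn at 1 + k1 r^2 times it, then the intrinsics apply), "R" (3x3) and "t" (3): a world point X has camera coordinates R X + t; the wrist camera has in their place "mount" (4x4, takes a point from camera to tool coordinates, whose origin is the TCP and whose axes are the flange's). Camera axes: x right, y down, z forward; pixel columns grow to the right and rows downward; lengths in m; the calibration is good to about 2 mm. A picture is of the moment at which its call begins: read the wrist's pose just before it. get_calibration takes no time and is no camera call.
- sign_off(): hands the job in, once; it reports no verdict.
The state is a dict: "clock": time; "qpos": joint angles; "qvel": joint speeds; "joint_efforts": joint torques, N m; "tool_pos": TCP position; "orientation": TCP orientation; "force": force on the tool from outside, world axes, zero at the start; "ft_torque": the same for the moment, N m; "grip_width": finger opening in m.
Only numpy, scipy, OpenCV 4.12 (cv2) and the standard library are available. Lean on these libraries where they do the work, as an engineer would, in place of code of your own. Each camera call takes 0.05 s, during which the arm holds its last target. There are 200 camera calls.

## Task

The water bath has tripped and has to be reset. Feel across the four flush grey plates on its top for the one that gives, and press that one in so that the white hatch springs open; then push the orange plunger inside fully in, leave the hatch open and draw back clear. Nothing is to be picked up, and the glassware and bottles on and around the bath stay where they are.

Things in the scene. Friction and masses are not known exactly. Their poses are not given: they have to be found in the camera images.
- bath: Steel water bath, fixed, 420 (x) by 340 (y) by 130 mm high; origin at the centre of its underside, x away from the robot, z up. Nearer half: flat rigid deck with four grey plates and the hatch. Far half: two ring covers, 8 mm proud. One plate, a different one each time, is the catch: it sinks 6 mm on a spring (1.5 N, then 3.5 N at the bottom), frees the hatch 4 to 5 mm down and springs back when let go.
- deck (a point): Middle of the row of plates at deck level (bath frame x -165, y 0, z 130 mm), axes as the bath's. Four like grey plates, each 48 by 48 mm in a 50 by 50 mm opening, centres at y = -90, -30, +30, +90 mm from here, tops 2 mm below deck level. Three are rigid blanks, one is the sprung catch. Press near the middle with closed fingers, so that the fingers do not rest on the frame.
- hatch (a joint): Angle of the white hatch, a flap 76 by 76 by 4 mm, flush with the deck, hinged on its left (+y) edge: 0 shut, 2.75 wide open, lying back over the deck with its edge 30 mm up. Locked until the catch is pressed; then a damped spring swings it up and over to the left by itself in about 2 s; it stays open. Its near edge lies 82 mm beyond the middle line of the plates.
- well (a point): Centre of the hatch and of the well under it, at deck level (bath frame x -45, y +20, z 130 mm); axes as the bath's. The well is 78 by 78 mm and 30 mm deep. The orange plunger, 24 mm across, stands upright under this point, its top 8 mm below deck level while tripped.
- reset (a joint): How far the orange plunger is pushed down: 0 tripped, 0.008 m fully in (top then 16 mm below deck level). It moves with about 2.5 N of friction and stays where it is left.
- beaker_mid (a point): Bystander: centre of a glass beaker, 64 mm wide, 85 mm high, standing on the left (+y) ring cover of the bath.
- vial_mid (a point): Bystander: centre of a small amber vial, 22 mm wide, 45 mm high, standing on the deck to the right (-y) of the hatch.
- washbottle_mid (a point): Bystander: centre of a white wash bottle with red cap and spout, 62 mm wide, 178 mm high, on the bench to the left of the bath.
- flask_mid (a point): Bystander: centre of a conical glass flask, 84 mm wide, 120 mm high, on the bench to the right of the bath.
- jar_mid (a point): Bystander: centre of a white jar with red cap, 100 mm wide, 140 mm high, on the bench to the right.
- funnel_mid (a point): Bystander: centre of a white ceramic funnel standing mouth down, 72 mm wide, 100 mm high, on the bench to the left.

How it is judged:
By the outcome, as a careful person would: the job done as asked, in the order asked, and still so for the second after the job is handed in, with the robot touching nothing.
It also fails if it takes over 48 s, if anything falls off the work surface, if the arm or the gripper's body presses on something with over 40 N, if the wrist force passes 120 N, or if a joint passes its speed limit or range.

## Working session

There is one attempt and no reset: what is moved stays moved. The work goes in short steps, Python scripts to look and compute and a shell command to move; the robot and the scene stay as the last step left them, time stands still between calls to the robot, and variables do not carry over. Pictures are saved under pics/ and viewed, about 8 in all and at most 12, crops included, and the job is handed in when it is done.

```bash
mkdir -p pics
cat > h.py <<'E'
from station import *
import numpy as np, cv2
from scipy.spatial.transform import Rotation as Ro
def cam(name):
    s=observe(); c=get_calibration(name); im,d=capture(name)
    if 'R' in c: R=np.array(c['R']);t=np.array(c['t'])
    else:
        M=np.array(c['mount']); T=np.eye(4); T[:3,:3]=Ro.from_rotvec(s['orientation']).as_matrix(); T[:3,3]=s['tool_pos']
        W=np.linalg.inv(T@M); R=W[:3,:3]; t=W[:3,3]
    return im,d,np.array(c['camera_matrix']),c['k1'],R,t
def world(d,K,k1,R,t):
    # per-pixel world points
    v,u=np.mgrid[0:480,0:640]
    n=cv2.undistortPoints(np.stack([u.ravel(),v.ravel()],1).astype(np.float64)[:,None],K,np.array([k1,0,0,0.]))[:,0]
    P=np.c_[n,np.ones(len(n))]*d.ravel()[:,None]
    W=(P-t)@R; W[d.ravel()==0]=np.nan
    return W.reshape(480,640,3)
def proj(X,K,k1,R,t):
    return cv2.projectPoints(np.atleast_2d(X).astype(float),cv2.Rodrigues(R)[0],t,K,np.array([k1,0,0,0.]))[0][:,0]
def save(im,f): cv2.imwrite('pics/'+f,im[:,:,::-1])
E
python3 - <<'E'
from h import *
for n in ['scene','side']:
    c=cam(n); save(c[0],n+'1.png'); W=world(*c[1:]); np.savez(n+'.npz',im=c[0],W=W)
    print(n,'cam at',-c[4].T@c[5])
    m=(abs(W[...,2]-.13)<.006); print(np.nanpercentile(W[m],[1,50,99],axis=0).round(3).tolist())
print(observe())
E
```

```text
scene cam at [ 1.59024047 -0.23781102  0.77892145]
[[-0.683, -0.46, 0.125], [0.663, 0.056, 0.13], [0.883, 1.42, 0.136]]
side cam at [0.29575803 0.64147549 0.91468724]
[[0.054, -1.235, 0.125], [0.618, 0.079, 0.129], [2.183, 0.26, 0.136]]
{'clock': 0.1, 'qpos': array([-1.33610885e+00,  2.45774040e-01,  1.55892203e+00,  1.30998418e-05,
        1.33869601e+00, -1.74076241e-01]), 'qvel': array([ 0.00055858, -0.00056756, -0.00337476, -0.00136916, -0.00120852,
       -0.000497  ]), 'joint_efforts': array([ 2.14338557e-03, -4.30669820e+01, -3.27127898e+01, -8.51800473e-05,
        2.87134950e-03, -1.19599690e-05]), 'tool_pos': array([ 0.25826924, -0.59597032,  0.25225533]), 'orientation': array([-3.07444495e+00, -6.37253909e-01,  6.55971474e-05]), 'force': array([-0.19548688, -0.31510155,  0.61640012]), 'ft_torque': array([ 0.0120787 , -0.0035269 ,  0.02725806]), 'grip_width': 0.0853934914148283}
```

View pics/side1.png

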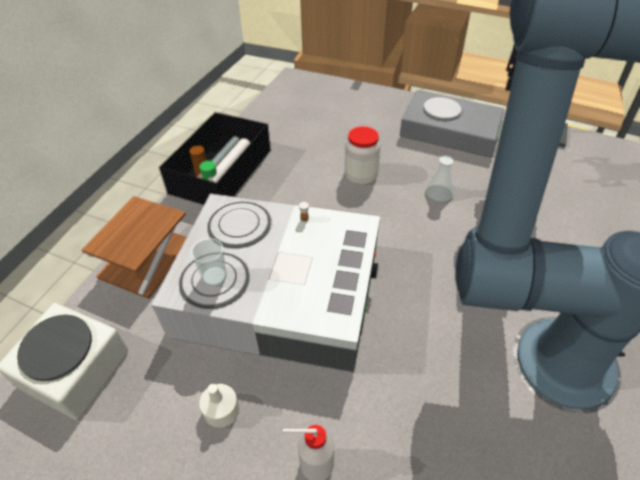

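View pics/scene1.png

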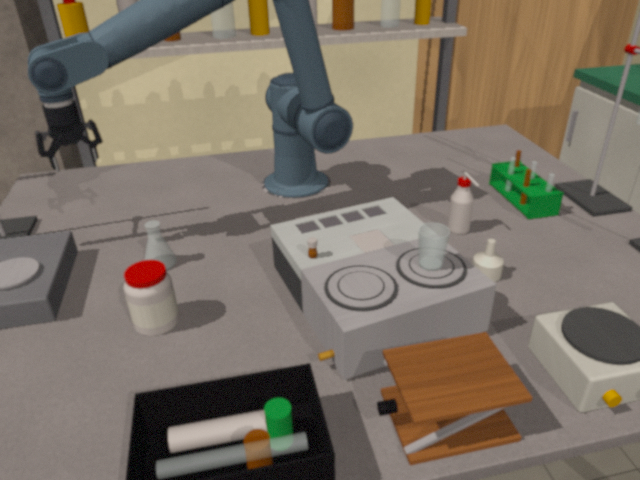

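The side view shows the bath with its four plates at (354,239), (350,260), (348,281) and (341,303), the hatch at (292,267), the vial at (304,212) and the beaker at (210,262). The scene view agrees. Next I fit the bath pose from the plates.

Run:
```python
from h import *
def ray(uv,z,K,k1,R,t):
    n=cv2.undistortPoints(np.array(uv,float)[:,None],K,np.array([k1,0,0,0.]))[:,0]
    d=np.c_[n,np.ones(len(n))]@R; o=-R.T@t
    return o+d*((z-o[2])/d[:,2])[:,None]
seeds={'side':[(354,239),(350,260),(348,281),(341,303)],'scene':[(307,226),(330,221),(353,216),(375,211)]}
mod=np.array([[-165,y] for y in (-90,-30,30,90)])/1000
for n in ['side','scene']:
    c=get_calibration(n); a=(np.array(c['camera_matrix']),c['k1'],np.array(c['R']),np.array(c['t']))
    z=np.load(n+'.npz'); g=cv2.cvtColor(z['im'],cv2.COLOR_RGB2GRAY); 
    nl,L,st,ce=cv2.connectedComponentsWithStats((g<150).astype(np.uint8),connectivity=4)
    uv=[]
    for s in seeds[n]:
        l=L[s[1],s[0]]; uv.append(ce[l]); print(g[s[1],s[0]],st[l].tolist(),ce[l].round(1))
    P=ray(uv,.128,*a)[:,:2]; print(P.round(4).tolist())
    H,W0=P-P.mean(0),mod-mod.mean(0)
    if n=='scene' or n=='side':
        d=H[3]-H[0]+ (H[2]-H[1])/3; yaw=np.arctan2(-d[0],d[1]); Rm=np.array([[np.cos(yaw),-np.sin(yaw)],[np.sin(yaw),np.cos(yaw)]])
        o=P.mean(0)-Rm@[-.165,0]; print(n,'yaw',np.degrees(yaw),'deck',P.mean(0),'origin',o,'well',o+Rm@[-.045,.02],'res',(P-(o+mod@Rm.T)).round(4).tolist())
    m=(abs(z['W'][...,2]-.13)<.02)&(np.linalg.norm(z['W'][...,:2]-P.mean(0)-[.06,0],axis=-1)<.1)
    print('deck z',np.nanmedian(z['W'][m][:,2]))
```

```text
146 [344, 232, 21, 14, 236] [354.7 238.5]
143 [340, 250, 21, 17, 275] [350.2 258.4]
144 [334, 271, 23, 18, 318] [345.4 280.1]
144 [328, 294, 25, 20, 381] [340.5 303.3]
[[0.5143, -0.0554], [0.5032, 0.0033], [0.492, 0.0626], [0.4803, 0.1211]]
side yaw 10.884466150150441 deck [0.4974473  0.03290718] origin [0.65947894 0.064064  ] well [0.6115119  0.07520688] res [[-0.0002, 0.0001], [0.0001, -0.0001], [0.0002, 0.0002], [-0.0002, -0.0001]]
deck z 0.128876181830535
99 [296, 220, 24, 14, 211] [307.4 226.6]
98 [318, 215, 25, 13, 204] [330.2 221.1]
101 [341, 210, 24, 13, 194] [352.3 216. ]
97 [362, 205, 24, 13, 187] [373.5 211. ]
[[0.5099, -0.0557], [0.498, 0.0036], [0.4866, 0.0625], [0.4753, 0.1209]]
scene yaw 11.087787736788103 deck [0.49245196 0.03284157] origin [0.65437201 0.06457318] well [0.60636574 0.07554578] res [[0.0002, -0.0002], [-0.0003, 0.0002], [-0.0, 0.0002], [0.0001, -0.0002]]
deck z 0.1295286344270303
```

```bash
cat >> h.py <<'E'
def goal(X,yaw=11.0):
    s=observe(); R=Ro.from_rotvec(s['orientation']).as_matrix()
    a=np.degrees(np.arctan2(R[1,0],R[0,0]))
    print('t',round(s['clock'],2),'tcp',s['tool_pos'].round(4),'F',s['force'].round(1),'toolx yaw',round(a,2),'tilt z',R[:,2].round(3),'shift(mm)',(R.T@(np.array(X)-s['tool_pos'])*1000).round(1),'roll',round(a-yaw,2))
E
python3 -c "
from h import *
goal([.512,-.055,.253])"
```

```text
t 0.1 tcp [ 0.2583 -0.596   0.2523] F [-0.2 -0.3  0.6] toolx yaw 23.42 tilt z [-0.     0.002 -1.   ] shift(mm) [ 4.478e+02 -3.956e+02  1.000e-01] roll 12.42
```

```bash
python3 -m crank '{"xyz":[[0.009,-0.008,0],[0.027,-0.024,0],[0.054,-0.048,0],[0.083,-0.073,0],[0.112,-0.099,0],[0.141,-0.125,0],[0.170,-0.150,0],[0.199,-0.176,0],[0.228,-0.202,0],[0.258,-0.228,0],[0.287,-0.253,0],[0.310,-0.274,0]],"roll":[1,3,6,9,11,12.4,12.4,12.4,12.4,12.4,12.4,12.4]}' 0 20; python3 -c "
from h import *
goal([.512,-.055,.253]); goal([.49,.033,.253])"
```

```text
clock: 1.1
tool_pos: [0.4344, -0.2193, 0.253]
orientation: [-3.126, -0.303, 0.0]
force: [-0.2, 0.6, -0.4]
grip_width: -0.0002
t 1.1 tcp [ 0.4344 -0.2193  0.253 ] F [-0.2  0.6 -0.4] toolx yaw 11.07 tilt z [-0.     0.001 -1.   ] shift(mm) [ 1.077e+02 -1.463e+02  1.000e-01] roll 0.07
t 1.1 tcp [ 0.4344 -0.2193  0.253 ] F [-0.2  0.6 -0.4] toolx yaw 11.07 tilt z [-0.     0.001 -1.   ] shift(mm) [ 1.030e+02 -2.369e+02  1.000e-01] roll 0.07
```

```bash
python3 -m crank '{"xyz":[[0.018,-0.025,0],[0.042,-0.057,0],[0.065,-0.088,0.005],[0.085,-0.115,0.010],[0.100,-0.136,0.02],[0.108,-0.146,0.025],[0.108,-0.146,0.025],[0.108,-0.146,0.025]],"roll":[0,0,0,0,0,0,0,0]}'
python3 - <<'E'
from h import *
goal([.512,-.055,.175]); c=cam('wrist'); save(c[0],'w1.png'); np.savez('w.npz',im=c[0],d=c[1],K=c[2],k1=c[3],R=c[4],t=c[5])
print(proj([[.512,-.055,.128],[.501,.0035,.128],[.489,.0625,.128],[.609,.0754,.13]],*c[2:]))
E
```

```text
clock: 1.77
tool_pos: [0.5117, -0.0574, 0.2277]
orientation: [-3.127, -0.304, 0.002]
force: [0.7, 0.1, 0.2]
grip_width: -0.0002
t 1.77 tcp [ 0.5117 -0.0574  0.2277] F [0.7 0.1 0.2] toolx yaw 11.11 tilt z [-0.002  0.    -1.   ] shift(mm) [ 0.9 -2.3 52.7] roll 0.11
[[319.05132627 253.19729122]
 [225.80629565 252.46841057]
 [133.69314598 252.96034052]
 [117.37664042  47.29552431]]
```

View pics/w1.png

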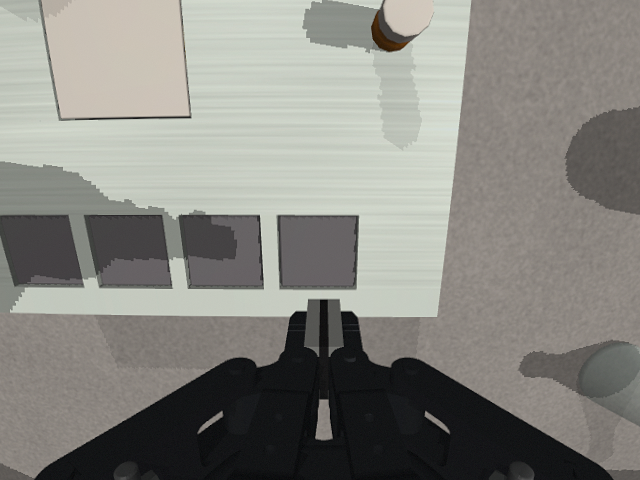

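The wrist view shows plates at (318,252), (222,252), (129,251) and (40,251), the hatch edge at (125,118) and the vial at (395,25). The plates land within about 1–5 px of my projection. I'll go down on the right-hand plate.

```bash
python3 -m crank '{"xyz":[[0.001,-0.001,0.010],[0.001,-0.002,0.035],[0.001,-0.002,0.055],[0.001,-0.002,0.067],[0.001,-0.002,0.073],[0.001,-0.002,0.075],[0.001,-0.002,0.075]],"roll":[0,0,0,0,0,0,0]}'
for i in 1 ; do python3 -m crank '{"xyz":[[0,0,0.001],[0,0,0.001]],"roll":[0,0]}'; python3 -m crank '{"xyz":[[0,0,0.001],[0,0,0.001]],"roll":[0,0]}'; python3 -m crank '{"xyz":[[0,0,0.001],[0,0,0.001]],"roll":[0,0]}'; done | grep -E 'pos|force'
```

```text
clock: 2.4
tool_pos: [0.5128, -0.0561, 0.1535]
orientation: [3.127, 0.301, 0.0]
force: [-0.6, -0.1, 0.1]
grip_width: -0.0002
tool_pos: [0.5133, -0.056, 0.1534]
force: [0.2, -0.6, 0.5]
tool_pos: [0.5129, -0.0557, 0.1518]
force: [-0.1, 0.4, -0.6]
tool_pos: [0.5126, -0.0556, 0.1503]
force: [-1.0, 0.2, 0.2]
```

```bash
for i in 1 ; do python3 -m crank '{"xyz":[[0,0,0.001],[0,0,0.001]],"roll":[0,0]}'; python3 -m crank '{"xyz":[[0,0,0.001],[0,0,0.001]],"roll":[0,0]}'; python3 -m crank '{"xyz":[[0,0,0.001],[0,0,0.001]],"roll":[0,0]}'; done | grep -E 'pos|force'
```

```text
tool_pos: [0.5128, -0.0557, 0.1501]
force: [-1.9, 0.0, 4.1]
tool_pos: [0.5128, -0.0557, 0.15]
force: [-5.6, 1.5, 11.4]
tool_pos: [0.5129, -0.0557, 0.15]
force: [-9.9, 2.6, 17.2]
```

P0 is rigid: contact came at TCP z 0.150 and the force rose about 7 N per mm. On to the next plate, to the same depth.

```bash
python3 -m crank '{"xyz":[[0,0,-0.008],[0,-0.006,-0.015],[0,-0.025,-0.015],[0,-0.045,-0.015],[0,-0.056,-0.015],[0,-0.060,-0.013],[0,-0.060,-0.008],[0,-0.060,-0.004],[0,-0.060,-0.002],[0,-0.060,-0.001],[0,-0.060,0],[0,-0.060,0]],"roll":[0,0,0,0,0,0,0,0,0,0,0,0]}'; python3 -c "
from h import *
goal([.489,.0625,.150])"
```

```text
clock: 4.4
tool_pos: [0.5011, 0.0028, 0.1472]
orientation: [-3.127, -0.301, 0.001]
force: [-0.6, 1.1, 1.6]
grip_width: -0.0
t 4.4 tcp [0.5011 0.0028 0.1472] F [-0.6  1.1  1.6] toolx yaw 10.99 tilt z [-0. -0. -1.] shift(mm) [ -0.5 -60.9  -2.8] roll -0.01
```

P1 gives: the tip is 2.8 mm below plate level at only 1.6 N. Pressing on to the bottom.

```bash
python3 -m crank '{"xyz":[[0,0,0.001],[0,0,0.002],[0,0,0.003],[0,0,0.0035],[0,0,0.0035]],"roll":[0,0,0,0,0]}'
python3 - <<'E'
from h import *
c=cam('side'); save(cv2.resize(c[0][180:340,220:420],(800,640))[:600],'s2.png')
E
```

```text
clock: 4.82
tool_pos: [0.5013, 0.0029, 0.144]
orientation: [3.126, 0.302, 0.0]
force: [-2.5, -1.6, 3.9]
grip_width: 0.0001
```

View pics/s2.png

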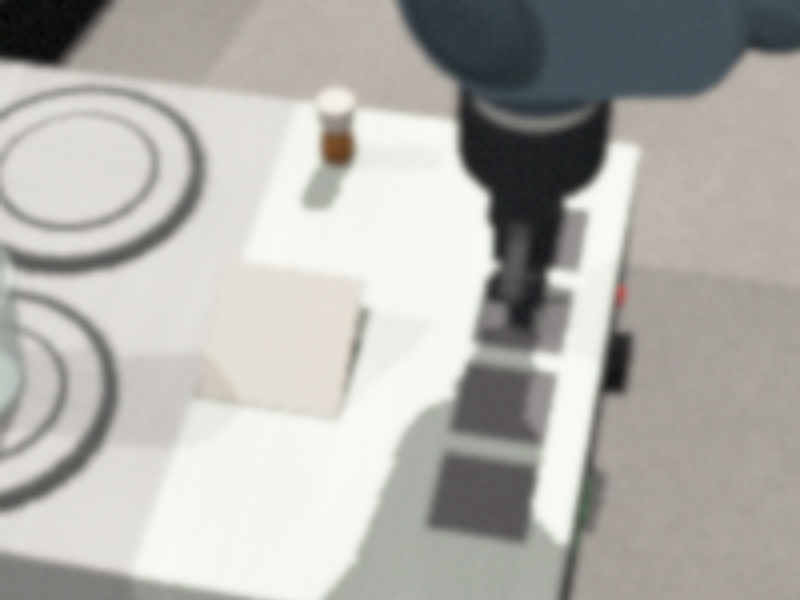

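The hatch, at crop (285,335), is lifting on its right edge. I'll draw up and wait for it to swing over.

```bash
python3 -m crank '{"xyz":[[0,0,-0.005],[0,0,-0.02],[0,0,-0.045],[0,0,-0.065],[0,0,-0.078],[0,0,-0.08],[0,0,-0.08],[0,0,-0.08],[0,0,-0.08],[0,0,-0.08],[0,0,-0.08],[0,0,-0.08]],"roll":[0,0,0,0,0,0,0,0,0,0,0,0]}' ; python3 -m crank '{"xyz":[[0,0,0],[0,0,0],[0,0,0],[0,0,0],[0,0,0],[0,0,0],[0,0,0],[0,0,0],[0,0,0],[0,0,0],[0,0,0],[0,0,0]],"roll":[0,0,0,0,0,0,0,0,0,0,0,0]}'
python3 - <<'E'
from h import *
c=cam('wrist'); save(c[0],'w3.png'); W=world(*c[1:]); im=c[0].astype(int)
np.savez('w3.npz',im=c[0],W=W)
m=(im[...,0]>150)&(im[...,0]-im[...,2]>80); m[300:]=0
print(m.sum()); vu=np.argwhere(m); print('px',vu.mean(0)[::-1]); print('orange med',np.nanmedian(W[m],0),'pct',np.nanpercentile(W[m],[5,95],axis=0).round(4).tolist())
print('exp well px',proj([.609,.0754,.122],*c[2:]))
goal([.609,.0754,.2237])
E
```

```text
clock: 5.87
tool_pos: [0.5009, 0.0033, 0.2231]
orientation: [-3.127, -0.302, 0.002]
force: [-0.0, 0.4, 0.2]
grip_width: 0.0002
clock: 6.87
tool_pos: [0.5011, 0.0032, 0.2238]
orientation: [-3.127, -0.302, -0.0]
force: [0.9, -0.4, -0.6]
grip_width: 0.0001
1508
px [228.36803714  45.66445623]
orange med [0.61022865 0.07661508 0.12336828] pct [[0.6009, 0.0673, 0.1222], [0.6193, 0.0859, 0.1246]]
exp well px [[230.72661146  48.9084288 ]]
t 6.92 tcp [0.5012 0.0032 0.2238] F [-0.  -0.6  1. ] toolx yaw 11.02 tilt z [ 0. -0. -1.] shift(mm) [ 1.197e+02 -5.030e+01  1.000e-01] roll 0.02
```

View pics/w3.png

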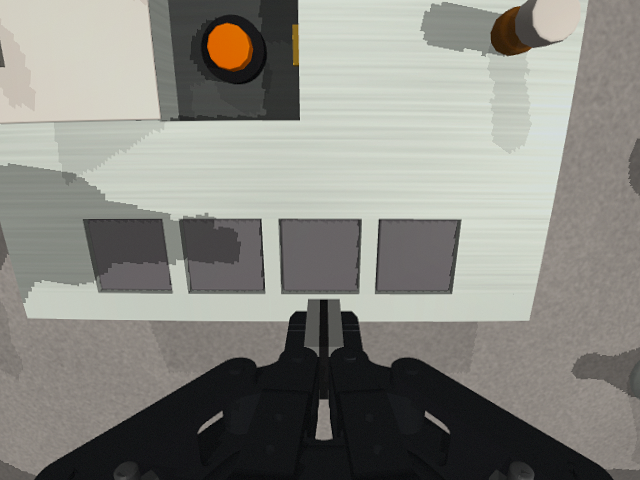

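The hatch lies open to the left, with its edge at column 160. The plunger is at (230,46), which my code places at (0.610, 0.0765, 0.123). I'll move over it at height and stop just above it.

```bash
python3 -m crank '{"xyz":[[0.012,-0.005,0],[0.036,-0.015,0],[0.066,-0.028,0],[0.095,-0.040,0],[0.113,-0.048,0.002],[0.1205,-0.051,0.015],[0.1205,-0.051,0.035],[0.1205,-0.051,0.055],[0.1205,-0.051,0.068],[0.1205,-0.051,0.073],[0.1205,-0.051,0.073]],"roll":[0,0,0,0,0,0,0,0,0,0,0]}'
python3 - <<'E'
from h import *
goal([.6100,.0763,.136])
c=cam('side'); save(cv2.resize(c[0][180:340,200:400],(800,640))[:600],'s3.png')
E
```

```text
clock: 7.83
tool_pos: [0.6087, 0.0762, 0.1492]
orientation: [-3.127, -0.301, 0.005]
force: [0.3, -0.6, -0.7]
grip_width: 0.0001
t 7.83 tcp [0.6087 0.0762 0.1492] F [ 0.3 -0.6 -0.7] toolx yaw 11.01 tilt z [-0.003  0.    -1.   ] shift(mm) [ 1.3  0.2 13.2] roll 0.01
```

View pics/s3.png

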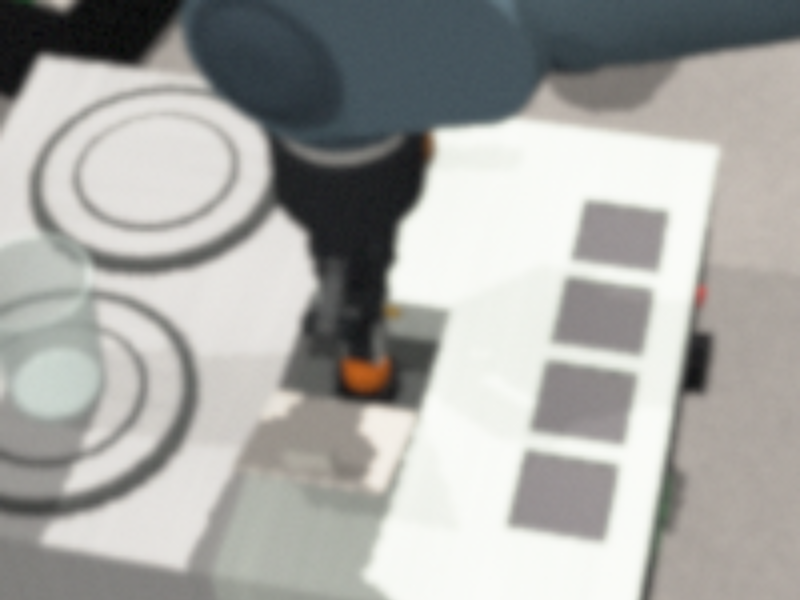

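The fingertips, at crop (365,350), are right over the orange plunger and everything around is clear. Now I press down past the 8 mm stroke.

```bash
python3 -m crank '{"xyz":[[0,0,0.003],[0,0,0.006],[0,0,0.009],[0,0,0.011],[0,0,0.012],[0,0,0.013],[0,0,0.0135],[0,0,0.0135]],"roll":[0,0,0,0,0,0,0,0]}' |grep -E 'pos|force'; python3 -m crank '{"xyz":[[0,0,0.0005],[0,0,0.001],[0,0,0.001]],"roll":[0,0,0]}'|grep -E 'pos|force'; python3 -m crank '{"xyz":[[0,0,0.001],[0,0,0.001],[0,0,0.001]],"roll":[0,0,0]}'|grep -E 'pos|force'
```

```text
tool_pos: [0.61, 0.0762, 0.1376]
force: [0.9, 0.4, 2.0]
tool_pos: [0.6097, 0.0763, 0.1363]
force: [0.6, -0.1, 2.3]
tool_pos: [0.6097, 0.0763, 0.136]
force: [-1.4, 0.7, 6.1]
```

```bash
python3 -m crank '{"xyz":[[0,0,0.001],[0,0,0.0015],[0,0,0.0015],[0,0,0.0015]],"roll":[0,0,0,0]}'|grep -E 'pos|force'; python3 -m crank '{"xyz":[[0,0,-0.004],[0,0,-0.02],[0,0,-0.045],[0,0,-0.075],[-0.01,0.002,-0.1],[-0.035,0.01,-0.115],[-0.065,0.02,-0.12],[-0.09,0.03,-0.12],[-0.11,0.04,-0.12],[-0.12,0.045,-0.12],[-0.12,0.045,-0.12],[-0.12,0.045,-0.12]],"roll":[0,0,0,0,0,0,0,0,0,0,0,0]}'
python3 - <<'E'
from h import *
c=cam('wrist'); save(c[0],'w4.png'); W=world(*c[1:]); im=c[0].astype(int)
m=(im[...,0]>120)&(im[...,0]-im[...,2]>80); m[300:]=0
vu=np.argwhere(m);print(m.sum(),'px',vu.mean(0)[::-1],np.nanmedian(W[m],0))
k=(np.linalg.norm(W[...,:2]-[.609,.0755],axis=-1)<.008); print('plunger z',np.nanmedian(W[k][:,2]))
d=(np.linalg.norm(W[...,:2]-[.585,.02],axis=-1)<.008); print('deck z',np.nanmedian(W[d][:,2]))
E
```

```text
tool_pos: [0.6098, 0.0763, 0.1359]
force: [-4.7, -1.0, 13.0]
clock: 10.38
tool_pos: [0.5005, 0.0092, 0.2535]
orientation: [-3.127, -0.3, 0.0]
force: [-0.3, -0.6, -0.5]
grip_width: 0.0001
1281 px [259.44808743  56.38875878] [0.61108192 0.07520408 0.11555508]
plunger z 0.11545186108603572
deck z 0.13133931110334804
```

View pics/w4.png

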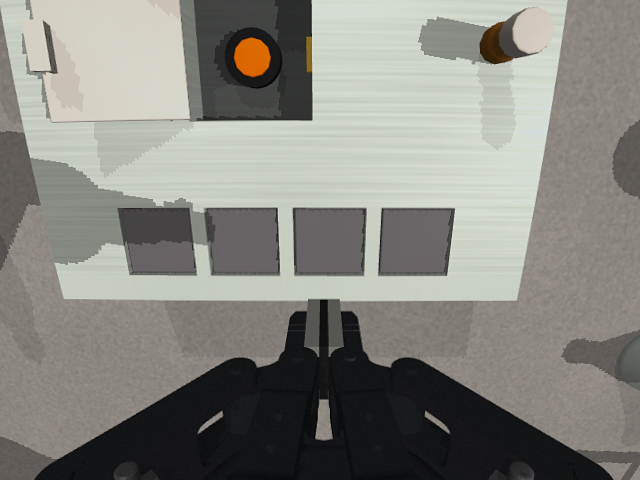

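The plunger at (252,57) now sits 15.9 mm below the deck, so it is fully in. The hatch is still open and the vial upright. I'll draw back farther and hand in.

```bash
python3 -m crank '{"xyz":[[-0.008,0,-0.005],[-0.025,0,-0.015],[-0.045,0,-0.03],[-0.065,0,-0.04],[-0.077,0,-0.048],[-0.08,0,-0.05],[-0.08,0,-0.05],[-0.08,0,-0.05],[-0.08,0,-0.05],[-0.08,0,-0.05]],"roll":[0,0,0,0,0,0,0,0,0,0]}'
python3 - <<'E'
from h import *
c=cam('side'); a=np.load('side.npz')['im']; save(c[0],'s5.png')
E
```

```text
clock: 11.27
tool_pos: [0.4223, -0.0059, 0.303]
orientation: [-3.126, -0.302, 0.003]
force: [0.6, 0.2, -0.7]
grip_width: -0.0
```

View pics/s5.png

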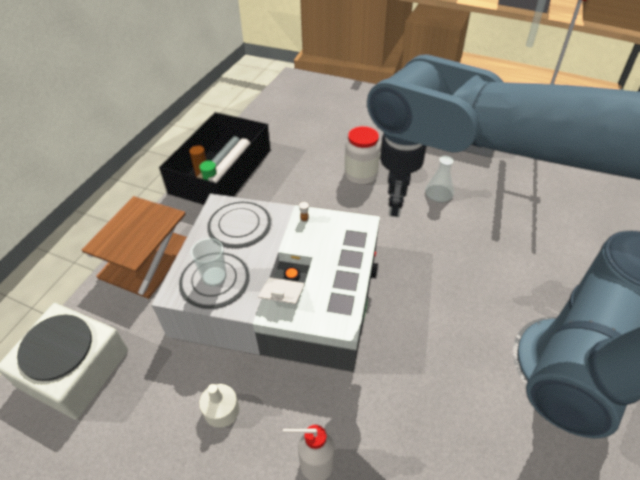

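The hatch is open at (282,290) and the plunger shows at (292,273). Beaker, vial, jar, flask, funnel and wash bottle are at the same pixels as at the start, and the arm is clear.

```bash
python3 -c "
from station import *
print(sign_off())"
```

```text
the job is handed in; nothing more can be done
None
```

The water bath is reset and handed in at about 11.3 s. The hatch is open, the orange plunger is fully in, and the arm is drawn back clear.

- **Finding the catch:** I felt the rightmost plate (y −90) first. It was rigid, reaching 17 N upward with no travel. The next one (y −30) gave at about 1.6 N, so I pressed it to the bottom, about 6 mm at 3.9 N, and the hatch sprang open. I did not need to press the other two.
- **Plunger:** I pushed it down until it stopped, at 13 N. It then measured about 15.9 mm below deck level, against 16 mm for fully in.
- **Last checks:** The final picture showed the hatch lying open and the gripper clear of everything. By eye, the glassware and bottles were where they started. No check failed. The two fixed cameras disagreed by about 5 mm on the bath's position; I used the average, and the wrist camera agreed with it to within about 3 mm.

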